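Load bearings into the marking pallet

TASK

Push the three small bearings lying on the marking pallet one at a time through the gate into the slot, so that all three end in a single closed row against the end stop, ready for laser marking. Slide them with the fingertips only: do not pick any of them up. Leave the larger bearing, the bush and the other things on the bench where they are.

Things in the scene. Friction and masses are not known exactly. Their poses are not given: they have to be found in the camera images.
- pallet: Marking pallet bolted to the bench: grey aluminium plate 260 x 380 x 12 mm; on its top (12 mm over the bench) the bearings slide. Origin: plate underside, in the middle of the gate; +y points through the gate along the slot, z up. The plate spans x -130 to 130, y -225 to 155 mm. Loading area: y below -40 mm, no rim. Hold-down screws 7 mm high, 12 mm in from its corners.
- gate (a point): Middle of the gate, on the plate's top: mouth of the slot, 44 mm wide (pallet x -22 to 22, y = 0). Two black guide bars, 8 mm high over the plate, 14 mm wide, run from the mouth's corners outwards at 45 degrees to x = -62 and 62, y = -40 mm (inner faces): a funnel.
- end_stop (a point): Foot of the steel end stop's face, on the plate's top, mid-slot (pallet y = 135 mm); the stop is 10 mm high. The slot runs from the gate to here between two black rails 20 mm wide and 8 mm high over the plate, 44 mm apart. In the closed row the centres stand at about pallet y = 115, 75 and 35 mm.
- bearing_a: Shielded steel ball bearing, 40 mm outside diameter, 12 mm thick, 52 to 85 g, the bore closed by a black dust plug; lies flat and loose on the pallet. Origin: centre of its underside; z axis up.
- bearing_b: Shielded steel ball bearing, 40 mm outside diameter, 12 mm thick, 52 to 85 g, the bore closed by a black dust plug; lies flat and loose on the pallet. Origin: centre of its underside; z axis up.
- bearing_c: Shielded steel ball bearing, 40 mm outside diameter, 12 mm thick, 52 to 85 g, the bore closed by a black dust plug; lies flat and loose on the pallet. Origin: centre of its underside; z axis up.
- big_bearing: The larger bearing, 52 mm outside diameter, 15 mm thick, 130 g, loose on the pallet's loading area (too big for the gate). To be left alone. Origin: centre of its underside.
- bush: Steel bush standing upright on the pallet's loading area, 28 mm outside diameter, 30 mm tall, 85 g. To be left alone. Origin: centre of its underside.
- caliper: Digital caliper lying on the bench to the right of the pallet, 235 mm long along its x, 14 mm high. To be left alone. Origin: middle of the beam's underside.
- cradle: White nylon V-cradle on an aluminium block, 150 x 110 mm, 75 mm high, on the bench to the left of the pallet. To be left alone. Origin: centre of its underside.
- driver: Screwdriver, black handle, 190 mm long, lying on the bench to the left of the pallet. To be left alone. Origin: on its underside.
Things that resemble listed ones, but are neither listed nor needed, are in the scene too. Leave any pink or yellow look-alike of the bearing_b alone. What is shaped like the bearing_a but purple is not meant.

How it is judged:
On the way, in this order (a step that is already met when the one before it is completed fails the run):
1. one small bearing is through the gate and in the slot, the other two still in front of the gate ((((y of bearing_a in the frame of pallet above 0.018 m and x of bearing_a in the frame of pallet between -0.006 and 0.006 m and z of bearing_a in the frame of pallet below 0.017 m) and y of each of bearing_b, bearing_c in the frame of pallet below 0 m) or ((y of bearing_b in the frame of pallet above 0.018 m and x of bearing_b in the frame of pallet between -0.006 and 0.006 m and z of bearing_b in the frame of pallet below 0.017 m) and y of each of bearing_a, bearing_c in the frame of pallet below 0 m) or ((y of bearing_c in the frame of pallet above 0.018 m and x of bearing_c in the frame of pallet between -0.006 and 0.006 m and z of bearing_c in the frame of pallet below 0.017 m) and y of each of bearing_a, bearing_b in the frame of pallet below 0 m))), for 0.2 s.
2. two small bearings are in the slot, the third still in front of the gate (((y of bearing_a in the frame of pallet below 0 m and (y of bearing_b in the frame of pallet above 0.018 m and x of bearing_b in the frame of pallet between -0.006 and 0.006 m and z of bearing_b in the frame of pallet below 0.017 m) and (y of bearing_c in the frame of pallet above 0.018 m and x of bearing_c in the frame of pallet between -0.006 and 0.006 m and z of bearing_c in the frame of pallet below 0.017 m)) or (y of bearing_b in the frame of pallet below 0 m and (y of bearing_a in the frame of pallet above 0.018 m and x of bearing_a in the frame of pallet between -0.006 and 0.006 m and z of bearing_a in the frame of pallet below 0.017 m) and (y of bearing_c in the frame of pallet above 0.018 m and x of bearing_c in the frame of pallet between -0.006 and 0.006 m and z of bearing_c in the frame of pallet below 0.017 m)) or (y of bearing_c in the frame of pallet below 0 m and (y of bearing_a in the frame of pallet above 0.018 m and x of bearing_a in the frame of pallet between -0.006 and 0.006 m and z of bearing_a in the frame of pallet below 0.017 m) and (y of bearing_b in the frame of pallet above 0.018 m and x of bearing_b in the frame of pallet between -0.006 and 0.006 m and z of bearing_b in the frame of pallet below 0.017 m)))), for 0.2 s.
At the end, for the whole second after the job is handed in: All three small bearings lie flat and at rest in the slot in one row, closed up against the end stop to within 5 mm in all (every centre at least 30 mm past the gate), and the larger bearing, bush, caliper, cradle and screwdriver are within 20 mm of where they were (y of bearing_a in the frame of pallet between 0.03 and 0.12 m and x of bearing_a in the frame of pallet between -0.006 and 0.006 m and z of each of bearing_a, bearing_b, bearing_c in the frame of pallet below 0.015 m and angle between each of bearing_a, bearing_b, bearing_c's own z axis and vertical below 0.1 rad and linear speed of each of bearing_a, bearing_b, bearing_c below 0.01 m/s and y of bearing_b in the frame of pallet between 0.03 and 0.12 m and x of bearing_b in the frame of pallet between -0.006 and 0.006 m and y of bearing_c in the frame of pallet between 0.03 and 0.12 m and x of bearing_c in the frame of pallet between -0.006 and 0.006 m and distance of each of big_bearing, bush, caliper, cradle, driver from where it was at the start of the episode below 0.02 m); the robot touches nothing.
It fails at once if a small bearing is lifted more than 12 mm off the pallet (height (world z) of any of bearing_a, bearing_b, bearing_c above 0.024 m).
It fails at once if the larger bearing or the bush is lifted (height (world z) of any of big_bearing, bush above 0.024 m).
It fails at once if the larger bearing or the bush is shifted by more than 20 mm (distance of any of big_bearing, bush from where it was at the start of the episode above 0.02 m).
It fails at once if the caliper, cradle or screwdriver is shifted by more than 20 mm (distance of any of caliper, cradle, driver from where it was at the start of the episode above 0.02 m).
It also fails if it takes over 62 s, if anything falls off the work surface, if the arm or the gripper's body presses on something with over 40 N, if the wrist force passes 120 N, or if a joint passes its speed limit or range.

ROBOT

A 6-joint arm with a two-finger parallel gripper is mounted at the origin on the work surface. World frame = base frame: x ahead of the robot, y to its left, z up, the work surface at z = 0. Lengths are in m, angles in rad, forces in N, time in s.
With the tool pointing down it reaches from about 0.425 to 0.95 m from the base axis. Payload 3.5 kg.
Tool frame: the origin (TCP) lies midway between the tips of the shut fingers; the grasp point (between the pads) lies ctrl.grasp_offset behind it (ctrl.grasp_offset is the distance from the TCP to the grasp point, in m); x points along the fingers, y is the direction in which the jaws open and shut, and the axes are right-handed (so a half turn about x gives the same grasp; the last joint's range is limited). The gripper opens to 85 mm and grips with 20 to 120 N. Pads are 22 mm wide; open, the fingers measure 114 mm over their backs; the gripper's body (76 mm by 85 mm) begins 54 mm behind the grasp point. The pads swing forward as they close: fully open they stand 13 mm farther back than shut.
Start: joints at [-1.432, 0.286, 1.577, -0, 1.279, -0.15], TCP at [0.192, -0.647, 0.231] pointing down, gripper open.
Joint ranges: [-2.77, 2.77], [-0.9, 2.22], [0.21, 2.48], [-1.53, 4.67], [0.24, 2.81], [-2.84, 2.84]. Speed limits (rad/s): [2.79, 2.79, 3.14, 3.14, 3.14, 3.14].

INTERFACE

Orientations are given as a unit quaternion [x, y, z, w].
In Python, from plant import readout, read_camera, sign_off, ctrl gives the robot as it stands.
- The arm moves only by the tool drive_tool, never from a script. Its argument "steps" is a list of rows, each a list of 5 numbers: the shift along the tool's x, y, z in cm, then the turn about the tool's x in degrees, then the opening, from 0 (shut) to 1 (fully open). A call has 1 to 10 rows; each row shifts and turns the commanded pose from where the row before left it, along the tool's axes as they then stand; what a row does not reach is not made up. A row lasts 1/10 s, in which the tool goes at most 50 mm and 8.59 degrees, less where a joint would pass 70% of its speed; a pose out of reach is approached as far as the arm can. A call is refused whole if a number of a shift passes 5 or a number of a turn 8.59, either way. A call with a gripper value outside its range is refused whole. The fingers move at their own pace and stop on an object; "force" is the grip in N (left out, the last holds). Time passes only in rows, so rows that do not move let the fingers close. It gives the time, the measured TCP pose, the force and the opening at its end, in the units of the state.
- readout.get_state(): the state, without advancing time (a new reading comes with each control period).
- read_camera(name): name is "scene" or "top"; returns a dict with "frame" (400x640x3 uint8, red, green, blue), "vertical_fov" (degrees; the focal length in pixels is half the picture's height over the tangent of half this angle, whatever the lens; pixels are square), "cx", "cy" (the principal point, pixels), "k1" (the pictures are not rectified: a ray, as slopes to the right and down, at radius r is drawn at 1 + k1 r^2 times it, then the intrinsics apply), "eye" and "orientation" of the camera in the world. Camera axes: x right, y up, looking along -z (the intrinsics and any distortion apply to the point x, -y, -z); pixel columns grow to the right and rows downward; lengths in m; the calibration is good to about 2 mm. A picture is of the moment at which its call begins. There is no depth.
- sign_off(): hands the job in, once; it reports no verdict.
The state is a dict: "time": time; "qpos": joint angles; "dq": joint speeds; "joint_efforts": joint torques, N m; "eef_pos": TCP position; "tcp_rot": TCP orientation; "contact_force": force on the tool from outside, world axes, zero at the start; "wrist_torque": the same for the moment, N m; "opening": opening from 0.0 (shut) to 1.0 (fully open).
Only numpy, scipy, OpenCV 4.12 (cv2) and the standard library are available. Lean on these libraries where they do the work, as an engineer would, in place of code of your own. Each camera call takes 0.05 s, during which the arm holds its last target. There are 200 camera calls.

## Working session

There is one attempt and no reset: what is moved stays moved. The work goes in short steps, Python scripts to look and compute and a tool call to move; the robot and the scene stay as the last step left them, time stands still between calls to the robot, and variables do not carry over. Pictures are saved under pics/ and viewed, about 8 in all and at most 12, crops included, and the job is handed in when it is done.

Besides the shell and the picture viewer there is one more tool, called after "Request:" as name([rows], argument=value, ...), one row to a line, values as JSON. drive_tool: Moves the arm, as the interface text tells. Its arguments: {"type":"object","properties":{"steps":{"type":"array","items":{"type":"array","items":{"type":"number"}}},"force":{"type":"number"}},"required":["steps"]}

```bash
mkdir -p pics; cat > h.py <<'E'
import numpy as np, cv2
from plant import readout, read_camera, sign_off, ctrl
from scipy.spatial.transform import Rotation as R
def snap(n,f):
    c=read_camera(n); cv2.imwrite(f,cv2.cvtColor(c["frame"],cv2.COLOR_RGB2BGR)); return c
def par(c):
    f=200/np.tan(np.radians(c["vertical_fov"])/2)
    return f,np.array(c["eye"]),R.from_quat(c["orientation"]).as_matrix()
def ray(c,u,v,z):
    f,e,M=par(c); K=np.array([[f,0,c["cx"]],[0,f,c["cy"]],[0,0,1.]])
    x,y=cv2.undistortPoints(np.array([[[u,v]]],float),K,np.array([c["k1"],0,0,0.]))[0,0]
    d=M@np.array([x,-y,-1]); return e+d*(z-e[2])/d[2]
def proj(c,p):
    f,e,M=par(c); q=M.T@(np.array(p)-e); x,y=q[0]/-q[2],-q[1]/-q[2]; s=1+c["k1"]*(x*x+y*y)
    return f*s*x+c["cx"],f*s*y+c["cy"]
E
python3 - <<'E'
from h import *
import pickle
for n in("top","scene"):
    c=snap(n,f"pics/{n}0.png"); pickle.dump(c,open(n+"0.pkl","wb")); print({k:v for k,v in c.items() if k!="frame"})
print(readout.get_state(), ctrl.grasp_offset)
E
```

```text
{'vertical_fov': 44.59498508356761, 'cx': 314.8341565858071, 'cy': 202.76374366162514, 'k1': -0.09662416969231291, 'eye': array([ 3.59038833e-01, -1.48612081e-03,  1.55323101e+00]), 'orientation': array([ 0.03480474, -0.04563798, -0.69981916,  0.71201049])}
{'vertical_fov': 52.25700628250953, 'cx': 319.2491536299367, 'cy': 192.6629747340432, 'k1': -0.01947881816121708, 'eye': array([ 0.92536417, -0.51635118,  0.99407793]), 'orientation': array([0.283464  , 0.10090091, 0.31324054, 0.90074832])}
{'time': 0.1, 'qpos': array([-1.43198022e+00,  2.87102196e-01,  1.57804224e+00,  9.93378464e-06,
        1.27861171e+00, -1.49983768e-01]), 'dq': array([-0.00082138, -0.00055131, -0.0033776 , -0.0022696 ,  0.00121307,
        0.00089357]), 'joint_efforts': array([ 4.48259652e-04, -4.07297158e+01, -2.93700349e+01, -1.49346347e-04,
        3.40595667e-03,  1.50040040e-05]), 'eef_pos': array([ 0.19219845, -0.64643176,  0.23006246]), 'tcp_rot': array([ 0.69975489,  0.10251552, -0.69973962,  0.10098576]), 'contact_force': array([ 0.11616509, -0.52734647,  0.01087404]), 'wrist_torque': array([-0.01565225,  0.0057751 ,  0.00069579]), 'opening': 0.9988679168635066} 0.0187
```

View pics/top0.png

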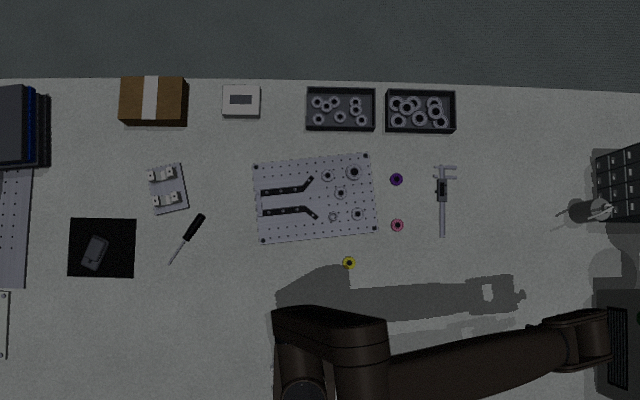

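View pics/scene0.png

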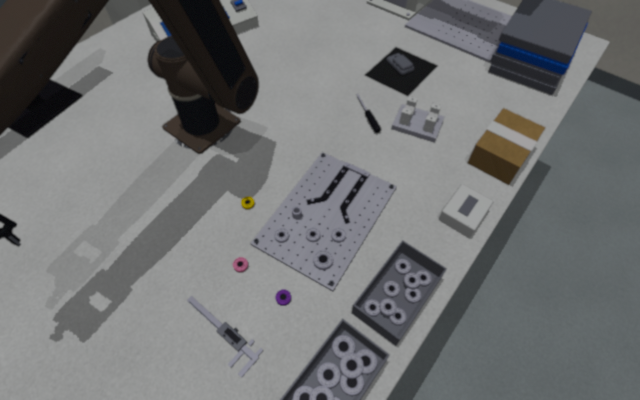

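The top view shows the pallet at about (315,198), with the slot running left and the funnel open to the right. Grey candidates are at (328,176), (341,193), (357,214), the big bearing at (354,172) and the bush at (333,217). The purple, pink and yellow look-alikes lie off the pallet. I'll confirm in a crop.

```bash
python3 - <<'E'
import cv2
a=cv2.imread("pics/top0.png")[145:250,245:385]
cv2.imwrite("pics/crop0.png",cv2.resize(a,None,fx=5.7,fy=5.7,interpolation=cv2.INTER_CUBIC))
E
```

```text
(no output)
```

View pics/crop0.png

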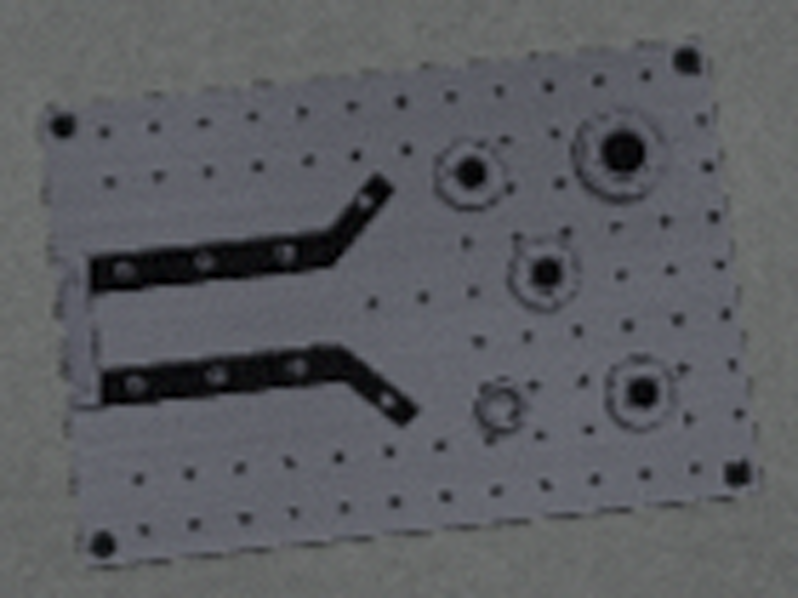

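```bash
cat >> h.py <<'E'
import pickle
def fit(A,B):
    a,b=A-A.mean(0),B-B.mean(0); th=np.arctan2((a[:,0]*b[:,1]-a[:,1]*b[:,0]).sum(),(a*b).sum())
    M=np.array([[np.cos(th),-np.sin(th)],[np.sin(th),np.cos(th)]]); return th,M,B.mean(0)-M@A.mean(0)
def pal():
    return pickle.load(open("pal.pkl","rb"))
E
python3 - <<'E'
from h import *
c=pickle.load(open("top0.pkl","rb"))
w=lambda u,v,z: ray(c,(u+.5)/5.7-.5+245,(v+.5)/5.7-.5+145,z)[:2]
S=np.array([w(62,125,.018),w(687,60,.018),w(102,545,.018),w(737,473,.018)])
P=np.array([[118,143],[118,-213],[-118,143],[-118,-213]])/1e3
th,M,t=fit(P,S); print(np.degrees(th),t,(S-P@M.T-t)*1e3); pickle.dump((th,M,t),open("pal.pkl","wb"))
for n,u,v,z in[("A",471,174,.024),("B",546,271,.024),("C",641,392,.024),("big",623,152,.027),("bush",500,408,.042),("mouthU",335,265,.02),("mouthL",340,347,.02),("stop",100,330,.022)]:
    p=w(u,v,z); print(n,p.round(4),(M.T@(p-t)*1e3).round(1))
s=readout.get_state(); print(R.from_quat(s["tcp_rot"]).as_matrix().round(3))
E
```

```text
7.230568389523856 [0.54870868 0.01284799] [[ 0.10327943 -1.54056272]
 [-0.64574163  0.80936023]
 [-0.22368485 -0.97142962]
 [ 0.76614705  1.7026321 ]]
A [ 0.6233 -0.0615] [ 64.6 -83.1]
B [ 0.5694 -0.1039] [   5.9 -118.4]
C [ 0.5028 -0.1573] [ -66.9 -163. ]
big [ 0.6369 -0.146 ] [  67.5 -168.7]
bush [ 0.491  -0.0783] [-68.7 -83.2]
mouthU [0.5712 0.0134] [22.4 -2.2]
mouthL [0.5253 0.0098] [-23.6  -0.1]
stop [0.5322 0.1429] [ -0.  131.1]
[[-0.     0.285 -0.959]
 [ 0.002 -0.959 -0.285]
 [-1.    -0.002 -0.   ]]
```

The crop shows the targets as the three equal-size grey bearings on the pallet: A (471,174), B (546,271) and C (641,392). The larger one at (623,152) is the big bearing, and the tall ring at (500,408) is the bush. I'll push with two fingertips set apart as a cup, leading with tool -z, and take B first. I'll turn the tool before moving in.

Request:
drive_tool([
  [1.5,0,0,-8.06,0.3],
  [1.5,0,0,-8.06,0.3],
  [1.5,0,0,-8.06,0.3],
  [1.5,0,0,-8.06,0.3],
  [1.5,0,0,-8.06,0.3],
  [1.5,0,0,-8.06,0.3],
  [1.5,0,0,-8.06,0.3],
  [1.5,0,0,-8.06,0.3],
  [1.5,0,0,-8.06,0.3],
  [1.5,0,0,-8.06,0.3],
], force=20)

```text
time: 1.1
eef_pos: [0.1922, -0.6465, 0.08]
tcp_rot: [0.467, 0.532, -0.466, 0.531]
contact_force: [0.6, -0.8, -0.1]
opening: 0.307
```

```bash
cat >> h.py <<'E'
def go(*wps):
    """pallet waypoints (mm x,y, world z mm) -> tool shifts in cm, at present orientation"""
    th,M,t=pal(); s=readout.get_state(); T=R.from_quat(s["tcp_rot"]).as_matrix(); p=np.array(s["eef_pos"])
    print("t",round(s["time"],2),"pal",(M.T@(p[:2]-t)*1e3).round(1),"z",(p[2]*1e3).round(1),"yaw_z in pallet",round(np.degrees(np.arctan2(*T[[1,0],2])-th)%360,1),"open",round(s["opening"],3),"F",np.round(s["contact_force"],1))
    for x,y,z in wps:
        q=np.r_[M@[x/1e3,y/1e3]+t,z/1e3]; print((x,y,z),"->",(T.T@(q-p)*100).round(2)); p=q
E
python3 -c "
from h import *
go((5,-200,80),(5,-200,17),(3,-60,17))"
```

```text
t 1.1 pal [-436.7 -609.2] z 80.0 yaw_z in pallet 270.2 open 0.307 F [ 0.6 -0.8 -0.1]
(5, -200, 80) -> [  0.05  44.35 -40.73]
(5, -200, 17) -> [6.3  0.   0.01]
(3, -60, 17) -> [  0.02  -0.14 -14.  ]
```

Request:
drive_tool([
  [0,1.5,-1.4,0,0.28],
  [0,3,-2.9,0,0.28],
  [0,3,-2.9,0,0.28],
  [0,3,-2.9,0,0.28],
  [0,3,-2.9,0,0.28],
  [0,3,-2.9,0,0.28],
  [0,3,-2.9,0,0.28],
  [0,3,-2.9,0,0.28],
  [0,3,-2.9,0,0.28],
  [0,3,-2.9,0,0.28],
])

```text
time: 2.1
eef_pos: [0.4419, -0.3362, 0.0819]
tcp_rot: [0.469, 0.529, -0.468, 0.53]
contact_force: [0.2, -0.4, 0.4]
opening: 0.278
```

Request:
drive_tool([
  [0,3,-2.9,0,0.28],
  [0,3,-2.9,0,0.28],
  [0,3,-2.9,0,0.28],
  [0,3,-2.9,0,0.28],
  [0,2.5,-2.4,0,0.28],
  [0,1.4,-1.4,0,0.28],
  [0,0,0,0,0.28],
  [2,0,0,0,0.28],
  [2,0,0,0,0.28],
  [0,0,0,0,0.28],
])

```text
time: 3.1
eef_pos: [0.5765, -0.1651, 0.0385]
tcp_rot: [0.468, 0.532, -0.469, 0.528]
contact_force: [-0.0, 1.1, -0.5]
opening: 0.281
```

```bash
python3 -c "
from h import *
go((6,-178,17),(3,-60,17))
snap('top','pics/t1.png'); a=cv2.imread('pics/t1.png')[135:255,235:395]
cv2.imwrite('pics/t1c.png',cv2.resize(a,None,fx=4.9,fy=4.9,interpolation=cv2.INTER_CUBIC))"
```

```text
t 3.1 pal [   5.2 -180. ] z 38.5 yaw_z in pallet 269.8 open 0.281 F [-0.   1.1 -0.5]
(6, -178, 17) -> [ 2.15  0.1  -0.19]
(3, -60, 17) -> [  0.04  -0.34 -11.8 ]
```

View pics/t1c.png

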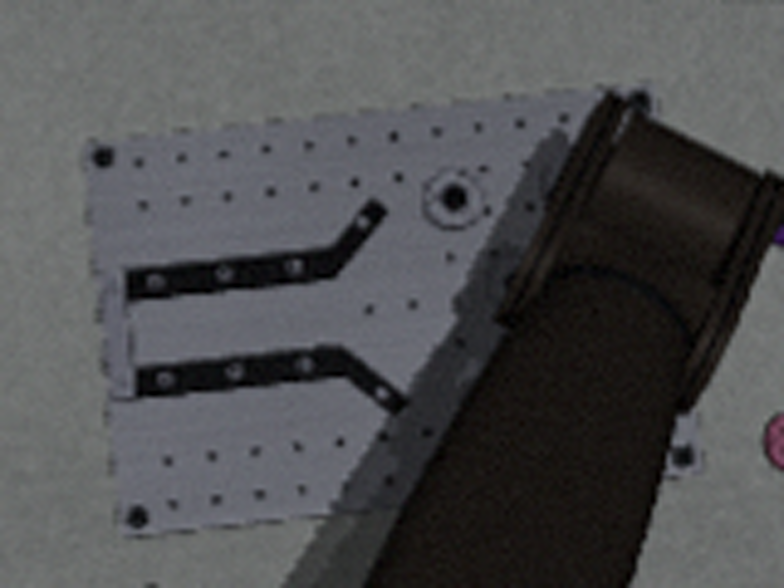

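The arm hides the work area in the top view, so I'll use the scene camera for checks. Lowering and pushing B.

Request:
drive_tool([
  [1.0,0.1,0,0,0.28],
  [1.1,0,0,0,0.28],
  [0,0,0,0,0.28],
  [0,0,-1.0,0,0.28],
  [0,0,-1.0,0,0.28],
  [0,0,-1.0,0,0.28],
  [0,0,-1.0,0,0.28],
  [0,0,-1.0,0,0.28],
  [0,0,-1.0,0,0.28],
  [0,0,-0.5,0,0.28],
])

```text
time: 4.15
eef_pos: [0.5722, -0.1003, 0.0204]
tcp_rot: [0.468, 0.53, -0.468, 0.53]
contact_force: [0.2, -0.8, 0.3]
opening: 0.277
```

```bash
cat >> h.py <<'E'
def crop(f,u0=240,v0=140,w=170,h=150,k=4):
    c=snap('scene','pics/x.png'); a=cv2.imread('pics/x.png')[v0:v0+h,u0:u0+w]
    cv2.imwrite(f,cv2.resize(a,None,fx=k,fy=k,interpolation=cv2.INTER_CUBIC)); pickle.dump((c,u0,v0,k),open('crop.pkl','wb'))
def loc(u,v,z=.024):
    c,u0,v0,k=pickle.load(open('crop.pkl','rb')); th,M,t=pal()
    return (M.T@(ray(c,(u+.5)/k-.5+u0,(v+.5)/k-.5+v0,z)[:2]-t)*1e3).round(1)
E
python3 -c "
from h import *
go((0,-67,17)); crop('pics/s1.png')"
```

```text
t 4.15 pal [   9.1 -115.2] z 20.4 yaw_z in pallet 270.0 open 0.277 F [ 0.2 -0.8  0.3]
(0, -67, 17) -> [ 0.34 -0.91 -4.82]
```

View pics/s1.png

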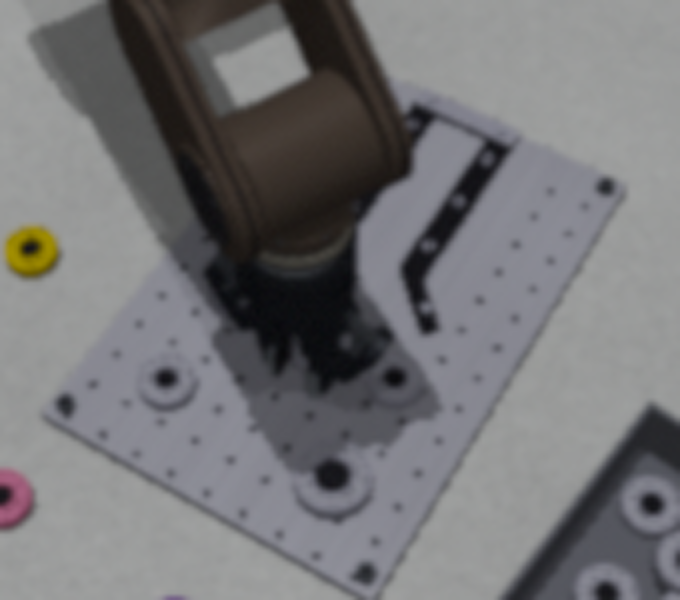

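B isn't in view (it's just ahead of the tips, hidden by the gripper). A and C are unmoved at crop (395,378) and (167,380). I'll lower slightly, steer to the middle and go on.

Request:
drive_tool([
  [0.2,-0.15,-0.8,0,0.28],
  [0.1,-0.15,-0.8,0,0.28],
  [0,-0.15,-0.8,0,0.28],
  [0,-0.15,-0.8,0,0.28],
  [0,-0.15,-0.8,0,0.28],
  [0,-0.15,-0.8,0,0.28],
  [0,0,-0.8,0,0.28],
  [0,0,-0.8,0,0.28],
  [0,0,-0.8,0,0.28],
  [0,0,-0.8,0,0.28],
])

```text
time: 5.2
eef_pos: [0.5534, -0.0225, 0.0173]
tcp_rot: [0.468, 0.53, -0.468, 0.53]
contact_force: [0.4, -1.6, 1.0]
opening: 0.277
```

Request:
drive_tool([
  [0,0,0,0,0.28],
  [0,0,0,0,0.1],
  [0,0,0,0,0.1],
  [0,0,0,0,0.1],
  [0,0,0,0,0.1],
])

```text
time: 5.7
eef_pos: [0.5534, -0.0234, 0.0172]
tcp_rot: [0.468, 0.53, -0.468, 0.53]
contact_force: [-0.5, 0.0, 0.6]
opening: 0.098
```

```bash
python3 -c "
from h import *
go((0,-5,17),(0,85,17))"
```

```text
t 5.7 pal [  0.1 -36.5] z 17.2 yaw_z in pallet 269.9 open 0.098 F [-0.5  0.   0.6]
(0, -5, 17) -> [ 0.02 -0.01 -3.15]
(0, 85, 17) -> [ 0.   -0.02 -9.  ]
```

Request:
drive_tool([
  [0,0,-0.7,0,0.1],
  [0,0,-0.9,0,0.1],
  [0,0,-0.9,0,0.1],
  [0,0,-0.9,0,0.1],
  [0,0,-0.9,0,0.1],
  [0,0,-0.9,0,0.1],
  [0,0,-0.9,0,0.1],
  [0,0,-0.9,0,0.1],
  [0,0,-0.9,0,0.1],
  [0,0,-0.7,0,0.1],
])

```text
time: 6.7
eef_pos: [0.5426, 0.0629, 0.0173]
tcp_rot: [0.468, 0.53, -0.468, 0.53]
contact_force: [-0.7, -0.3, -0.8]
opening: 0.1
```

```bash
python3 -c "
from h import *
go(); crop('pics/s2.png')"
```

```text
t 6.7 pal [ 0.2 50.4] z 17.3 yaw_z in pallet 269.9 open 0.1 F [-0.7 -0.3 -0.8]
```

View pics/s2.png

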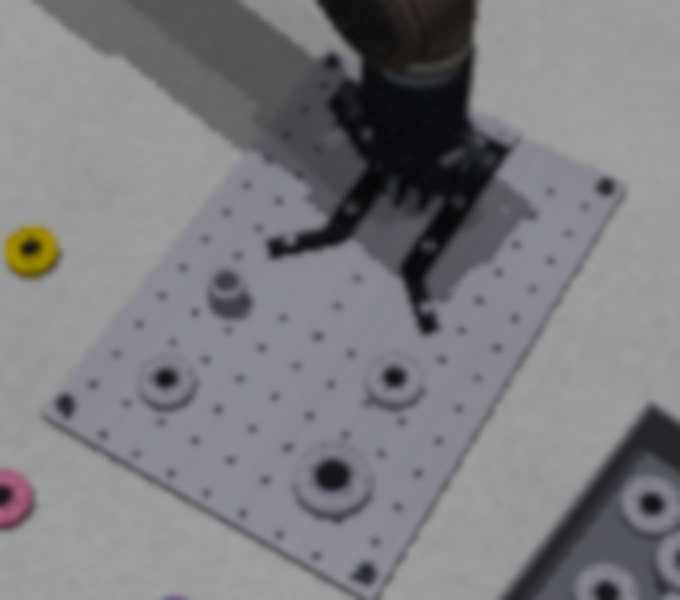

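B is gone from the loading area, in the slot ahead of the tips; A is at (395,378), C (167,380), bush (228,285), big (333,478). I'll back off, lift, and turn for A.

Request:
drive_tool([
  [0,0,1,0,0.1],
  [-2,0,0,0,0.1],
  [-3,0,0,0,0.1],
  [-1,0,0,-8,0.28],
  [0,0,0,-8,0.28],
  [0,0,0,-8,0.28],
  [0,0,0,-8,0.28],
  [0,0,0,-8,0.28],
  [0,0,0,-8,0.28],
  [0,0,0,-8,0.28],
])

```text
time: 7.75
eef_pos: [0.5442, 0.0511, 0.0773]
tcp_rot: [0.162, 0.688, -0.163, 0.688]
contact_force: [0.1, 0.5, -0.3]
opening: 0.283
```

Request:
drive_tool([
  [0,0,0,-8,0.28],
  [0,0,0,-6,0.28],
  [0,0,0,0,0.28],
])

```text
time: 8.05
eef_pos: [0.5442, 0.0512, 0.0773]
tcp_rot: [0.079, 0.703, -0.08, 0.703]
contact_force: [-0.6, 0.6, 0.1]
opening: 0.28
```

```bash
python3 -c "
from h import *
print('A',loc(395,378),'C',loc(167,379),'big',loc(333,476,.027))
go((104,-97,77),(104,-97,17),(25,-69,17))"
```

```text
A [ 67.  -83.7] C [ -65.  -164.2] big [  69.2 -169.2]
t 8.05 pal [ 0.3 38.7] z 77.3 yaw_z in pallet 339.9 open 0.28 F [-0.6  0.6  0.1]
(104, -97, 77) -> [ 0.04 -9.17 14.41]
(104, -97, 17) -> [ 6.  0. -0.]
(25, -69, 17) -> [-0.   -0.09 -8.38]
```

Request:
drive_tool([
  [0,-1.2,1.9,0,0.28],
  [0,-2.0,3.2,0,0.28],
  [0,-2.0,3.2,0,0.28],
  [0,-2.0,3.2,0,0.28],
  [0,-1.5,2.2,0,0.28],
  [0,-0.5,0.8,0,0.28],
  [0,0,0,0,0.28],
  [2,0,0,0,0.28],
  [2,0,0,0,0.28],
  [1,0,0,0,0.28],
])

```text
time: 9.05
eef_pos: [0.6624, -0.0681, 0.025]
tcp_rot: [0.079, 0.704, -0.079, 0.701]
contact_force: [0.0, -0.2, 0.1]
opening: 0.278
```

```bash
python3 -c "
from h import *
go((25,-69,17))"
```

```text
t 9.05 pal [102.6 -94.7] z 25.0 yaw_z in pallet 339.9 open 0.278 F [ 0.  -0.2  0.1]
(25, -69, 17) -> [ 0.84 -0.25 -8.17]
```

Request:
drive_tool([
  [0.8,-0.2,0,0,0.28],
  [0,0,0,0,0.28],
  [0,0,-1,0,0.28],
  [0,0,-1,0,0.28],
  [0,0,-1,0,0.28],
  [0,0,-1,0,0.28],
  [0,0,-1,0,0.28],
  [0,0,-1,0,0.28],
  [0,0,-1,0,0.28],
  [0,0,-1,0,0.28],
])

```text
time: 10.05
eef_pos: [0.5859, -0.0538, 0.0196]
tcp_rot: [0.079, 0.702, -0.079, 0.703]
contact_force: [0.2, 0.1, 0.9]
opening: 0.282
```

Request:
drive_tool([
  [0,0,0,0,0.28],
  [0,0,1.5,0,0.28],
  [-2,0,0,0,0.28],
  [-3,0,0,8.5,0.28],
  [-1,0,0,8.5,0.28],
  [0,0,0,8.5,0.28],
  [0,0,0,8.5,0.28],
  [0,0,0,8.5,0.28],
  [0,0,0,8.5,0.28],
  [0,0,0,8.5,0.28],
])

```text
time: 11.05
eef_pos: [0.6007, -0.0572, 0.0788]
tcp_rot: [0.419, 0.57, -0.419, 0.569]
contact_force: [-1.1, -0.1, -1.2]
opening: 0.281
```

Request:
drive_tool([
  [0,0,0,8.5,0.28],
  [0,0,0,2,0.28],
  [0,2,4,0,0.28],
  [0,2,4,0,0.28],
  [0,0,0,0,0.28],
])

```text
time: 11.55
eef_pos: [0.6531, -0.1361, 0.0796]
tcp_rot: [0.469, 0.528, -0.469, 0.531]
contact_force: [0.0, -0.2, 0.0]
opening: 0.277
```

```bash
python3 -c "
from h import *
go((0,-108,77)); crop('pics/s3.png')"
```

```text
t 11.55 pal [  84.8 -160.9] z 79.6 yaw_z in pallet 269.7 open 0.277 F [ 0.  -0.2  0. ]
(0, -108, 77) -> [ 0.23 -8.5  -5.25]
```

View pics/s3.png

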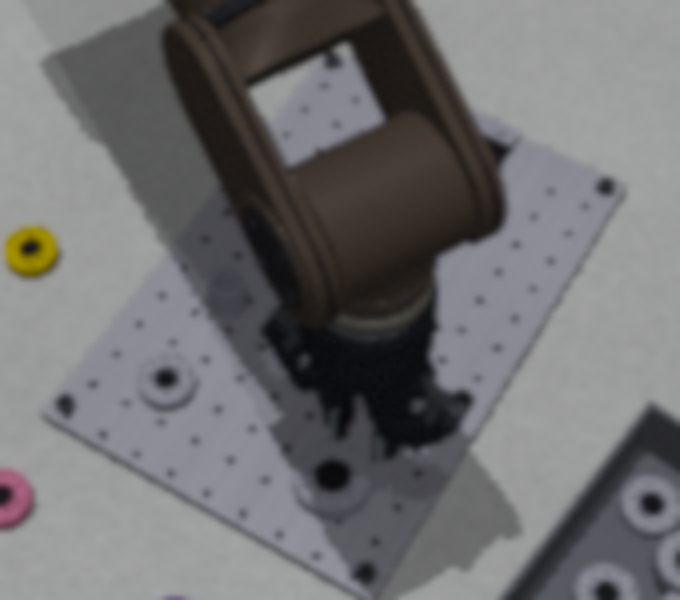

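A is hidden by the arm. I'll move back in line with the gate and look from above.

Request:
drive_tool([
  [0,-2,0.5,0,0.28],
  [0,-2.5,0.5,0,0.28],
  [0,-2.5,0.5,0,0.28],
  [0,-1.5,0.4,0,0.28],
  [0,0,0,0,0.28],
])

```text
time: 12.1
eef_pos: [0.5663, -0.1602, 0.0784]
tcp_rot: [0.468, 0.531, -0.468, 0.529]
contact_force: [0.1, 0.7, -0.4]
opening: 0.278
```

```bash
cat >> h.py <<'E'
def tcrop(f,u0=245,v0=145,w=140,h=105,k=5.7):
    c=snap('top','pics/x.png'); a=cv2.imread('pics/x.png')[v0:v0+h,u0:u0+w]
    cv2.imwrite(f,cv2.resize(a,None,fx=k,fy=k,interpolation=cv2.INTER_CUBIC)); pickle.dump((c,u0,v0,k),open('crop.pkl','wb'))
E
python3 -c "
from h import *
tcrop('pics/t3.png'); go((0,-120,40))"
```

```text
t 12.15 pal [  -3.  -174.1] z 78.9 yaw_z in pallet 269.9 open 0.282 F [0.2 0.2 0.3]
(0, -120, 40) -> [ 3.9   0.29 -5.41]
```

View pics/t3.png

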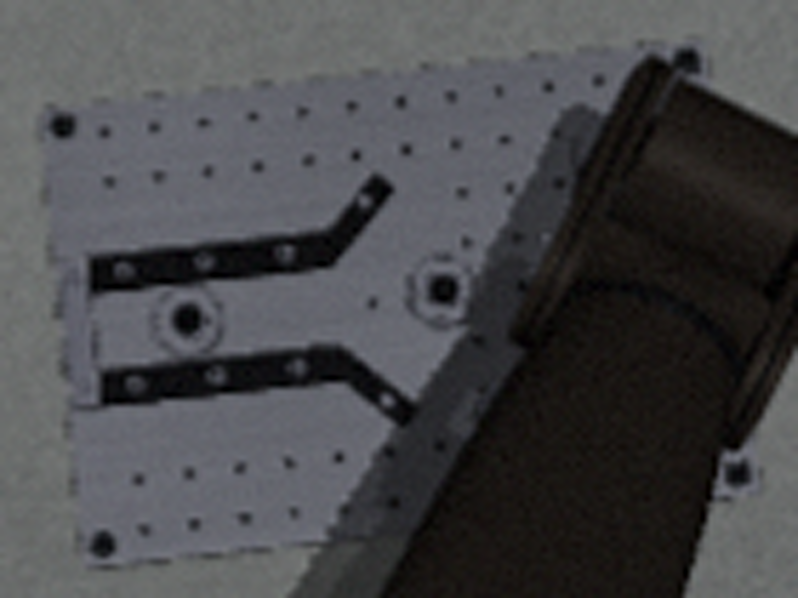

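The view shows B in the slot at (187,320) and A at (443,290) in front of the gate.

```bash
python3 -c "
from h import *
print('A',loc(443,290),'B',loc(187,320)); go((2,-115,77),(2,-115,17))"
```

```text
A [  1.4 -60.3] B [ 0.1 82.5]
t 12.15 pal [  -3.  -174.1] z 78.9 yaw_z in pallet 269.9 open 0.282 F [0.2 0.2 0.3]
(2, -115, 77) -> [ 0.2   0.48 -5.91]
(2, -115, 17) -> [6.   0.01 0.01]
```

Request:
drive_tool([
  [0,0.2,-2.5,0,0.28],
  [0,0.2,-2.4,0,0.28],
  [0,0,-1,0,0.28],
  [1.5,0,0,0,0.28],
  [2,0,0,0,0.28],
  [1.7,0,0,0,0.28],
  [1,0,0,0,0.28],
  [0,0,0,0,0.28],
])

```text
time: 12.95
eef_pos: [0.5639, -0.102, 0.0148]
tcp_rot: [0.467, 0.532, -0.469, 0.529]
contact_force: [-0.1, 0.3, 0.3]
opening: 0.28
```

```bash
python3 -c "
from h import *
go((0,-34,17))"
```

```text
t 12.95 pal [   0.7 -115.8] z 14.8 yaw_z in pallet 269.9 open 0.28 F [-0.1  0.3  0.3]
(0, -34, 17) -> [-0.2  -0.08 -8.18]
```

Request:
drive_tool([
  [-0.2,0,-0.6,0,0.28],
  [0,0,-0.9,0,0.28],
  [0,0,-0.9,0,0.28],
  [0,0,-0.9,0,0.28],
  [0,0,-0.9,0,0.28],
  [0,0,-0.9,0,0.28],
  [0,0,-0.9,0,0.28],
  [0,0,-0.9,0,0.28],
  [0,0,-0.7,0,0.28],
  [0,0,-0.5,0,0.28],
])

```text
time: 13.95
eef_pos: [0.5553, -0.021, 0.0194]
tcp_rot: [0.468, 0.53, -0.468, 0.53]
contact_force: [-0.1, -1.2, 0.5]
opening: 0.281
```

Request:
drive_tool([
  [0,0,0,0,0.1],
  [0,0,0,0,0.1],
  [0,0,0,0,0.1],
  [0,0,0,0,0.1],
])

```text
time: 14.35
eef_pos: [0.5552, -0.0219, 0.0191]
tcp_rot: [0.468, 0.53, -0.468, 0.53]
contact_force: [-0.3, 0.4, 0.4]
opening: 0.098
```

```bash
python3 -c "
from h import *
go((0,10,17))"
```

```text
t 14.35 pal [  2.  -35.2] z 19.1 yaw_z in pallet 269.9 open 0.098 F [-0.3  0.4  0.4]
(0, 10, 17) -> [ 0.22 -0.21 -4.52]
```

Request:
drive_tool([
  [0.1,-0.1,-0.6,0,0.1],
  [0.1,-0.1,-0.8,0,0.1],
  [0,0,-0.9,0,0.1],
  [0,0,-0.9,0,0.1],
  [0,0,-0.9,0,0.1],
  [0,0,-0.9,0,0.1],
  [0,0,-0.9,0,0.1],
  [0,0,-0.7,0,0.1],
  [0,0,-0.5,0,0.1],
  [0,0,-0.3,0,0.1],
])

```text
time: 15.35
eef_pos: [0.544, 0.052, 0.0173]
tcp_rot: [0.468, 0.53, -0.468, 0.53]
contact_force: [0.7, -0.8, -0.2]
opening: 0.099
```

Request:
drive_tool([
  [0,0,1,0,0.1],
  [-2,0,0,0,0.1],
  [-3,0,0,0,0.1],
  [-1,0,3,8,0.28],
  [0,0,0,8,0.28],
  [0,0,0,8,0.28],
  [0,0,0,8,0.28],
  [0,0,0,8,0.28],
  [0,0,0,8,0.28],
  [0,0,0,4,0.28],
])

```text
time: 16.35
eef_pos: [0.5492, 0.0109, 0.0773]
tcp_rot: [0.654, 0.27, -0.654, 0.27]
contact_force: [0.1, 0.1, -0.2]
opening: 0.282
```

```bash
python3 -c "
from h import *
print(loc(1,1)); go((-99,-189,77),(-99,-189,17),(-21,-127,17))"
```

```text
[191.  168.4]
t 16.35 pal [ 0.2 -2. ] z 77.3 yaw_z in pallet 217.6 open 0.282 F [ 0.1  0.1 -0.2]
(-99, -189, 77) -> [ 0.03  8.75 19.27]
(-99, -189, 17) -> [6. 0. 0.]
(-21, -127, 17) -> [ 0.   -0.15 -9.96]
```

Request:
drive_tool([
  [0,1,2,0,0.28],
  [0,1.5,3.5,0,0.28],
  [0,1.6,3.5,0,0.28],
  [0,1.6,3.5,0,0.28],
  [0,1.5,3.5,0,0.28],
  [0,1,2.2,0,0.28],
  [0,0.5,1,0,0.28],
  [0,0,0,0,0.28],
  [2,0,0,0,0.28],
  [2,0,0,0,0.28],
])

```text
time: 17.35
eef_pos: [0.4764, -0.1853, 0.0376]
tcp_rot: [0.653, 0.271, -0.652, 0.272]
contact_force: [0.6, -0.2, -0.6]
opening: 0.28
```

Request:
drive_tool([
  [1.5,0,0,0,0.28],
  [0,0,0,0,0.28],
])

```text
time: 17.55
eef_pos: [0.4739, -0.1835, 0.02]
tcp_rot: [-0.652, -0.274, 0.654, -0.27]
contact_force: [-0.3, 0.8, -0.1]
opening: 0.279
```

```bash
python3 -c "
from h import *
go((-99,-189,17),(-21,-127,17))"
```

```text
t 17.55 pal [ -98.9 -185.3] z 20.0 yaw_z in pallet 218.0 open 0.279 F [-0.3  0.8 -0.1]
(-99, -189, 17) -> [0.3  0.28 0.23]
(-21, -127, 17) -> [-0.01 -0.09 -9.96]
```

Request:
drive_tool([
  [0.3,0.28,0,0,0.28],
  [0,0,-0.7,0,0.28],
  [0,0,-1.1,0,0.28],
  [0,0,-1.1,0,0.28],
  [0,0,-1.2,0,0.28],
  [0,0,-1.2,0,0.28],
  [0,0,-1.2,0,0.28],
  [0,0,-1.2,0,0.28],
  [0,0,-1.1,0,0.28],
  [0,0,-0.8,0,0.28],
])

```text
time: 18.55
eef_pos: [0.5458, -0.1188, 0.0194]
tcp_rot: [0.653, 0.272, -0.653, 0.272]
contact_force: [-0.6, -0.2, 1.8]
opening: 0.282
```

Request:
drive_tool([
  [0,0,0,0,0.28],
  [0,0,1.5,0,0.28],
  [-2,0,0,0,0.28],
  [-2.5,0,0,-8,0.28],
  [0,0,3,-8,0.28],
  [0,0,3,-8,0.28],
  [0,0,0,-8,0.28],
  [0,0,0,-8,0.28],
  [0,0,0,-8,0.28],
  [0,0,0,-4,0.28],
])

```text
time: 19.55
eef_pos: [0.5006, -0.1814, 0.064]
tcp_rot: [0.467, 0.531, -0.467, 0.531]
contact_force: [0.3, 0.3, 0.4]
opening: 0.281
```

```bash
python3 -c "
from h import *
go((0,-195,70))"
```

```text
t 19.55 pal [ -72.2 -186.6] z 64.0 yaw_z in pallet 270.1 open 0.281 F [0.3 0.3 0.4]
(0, -195, 70) -> [-0.61  7.21  0.85]
```

Request:
drive_tool([
  [0,1.5,2.5,0,0.28],
  [0,2,3,0,0.28],
  [0,2,3,0,0.28],
  [0,1.6,2,0,0.28],
  [0,0,0.5,0,0.28],
  [0,0,0,0,0.28],
])

```text
time: 20.15
eef_pos: [0.5848, -0.2818, 0.0637]
tcp_rot: [0.468, 0.53, -0.468, 0.529]
contact_force: [-0.3, -0.0, -0.2]
opening: 0.277
```

```bash
python3 -c "
from h import *
go((0,-160,70)); tcrop('pics/t4.png')"
```

```text
t 20.15 pal [  -1.3 -296.9] z 63.7 yaw_z in pallet 269.8 open 0.277 F [-0.3 -0.  -0.2]
(0, -160, 70) -> [ -0.61   0.08 -13.69]
```

View pics/t4.png

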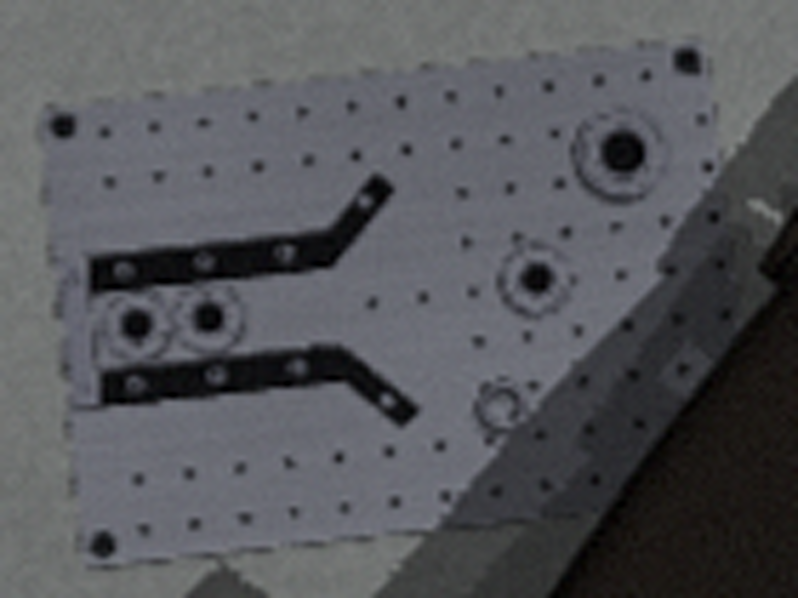

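The view shows B and A in the slot at (137,324) and (209,317), C at (538,278), and the bush and big bearing unmoved at (500,408) and (623,152).

```bash
python3 -c "
from h import *
print(loc(538,278),loc(137,324),loc(209,317)); go((3,-165,64),(3,-165,17))"
```

```text
[   2.5 -113.5] [  0.8 110.3] [ 0.4 70.2]
t 20.2 pal [  -1.5 -295.8] z 63.6 yaw_z in pallet 269.8 open 0.278 F [ 0.4  0.2 -0. ]
(3, -165, 64) -> [ -0.02   0.41 -13.09]
(3, -165, 17) -> [4.7  0.01 0.01]
```

Request:
drive_tool([
  [0,0.1,-2,0,0.28],
  [0,0.1,-3.5,0,0.28],
  [0,0.1,-3.5,0,0.28],
  [0,0.1,-2.5,0,0.28],
  [0,0,-1.3,0,0.28],
  [1.5,0,0,0,0.28],
  [1.8,0,0,0,0.28],
  [0.9,0,0,0,0.28],
  [0.4,0,0,0,0.28],
  [0,0,0,0,0.28],
])

```text
time: 21.2
eef_pos: [0.5736, -0.1537, 0.0173]
tcp_rot: [0.468, 0.531, -0.468, 0.529]
contact_force: [0.4, -1.0, -0.2]
opening: 0.283
```

```bash
python3 -c "
from h import *
go((0,-34,17))"
```

```text
t 21.2 pal [   3.7 -168.4] z 17.3 yaw_z in pallet 269.9 open 0.283 F [ 0.4 -1.  -0.2]
(0, -34, 17) -> [  0.04  -0.4  -13.43]
```

Request:
drive_tool([
  [0,0,-0.7,0,0.28],
  [0,0,-1.0,0,0.28],
  [0,0,-1.0,0,0.28],
  [0,0,-1.0,0,0.28],
  [0,0,-1.0,0,0.28],
  [0,-0.1,-1.0,0,0.28],
  [0,-0.1,-1.0,0,0.28],
  [0,-0.1,-1.0,0,0.28],
  [0,-0.1,-1.0,0,0.28],
  [0,0,-1.0,0,0.28],
])

```text
time: 22.2
eef_pos: [0.5579, -0.0568, 0.0184]
tcp_rot: [0.468, 0.53, -0.468, 0.53]
contact_force: [-0.9, -1.0, 1.0]
opening: 0.281
```

Request:
drive_tool([
  [0,0,-1.0,0,0.28],
  [0,0,-1.0,0,0.28],
  [0,0,-0.9,0,0.28],
  [0,0,-0.5,0,0.28],
  [0,0,0,0,0.1],
  [0,0,0,0,0.1],
  [0,0,0,0,0.1],
  [0,0,0,0,0.1],
])

```text
time: 23.0
eef_pos: [0.5538, -0.024, 0.0182]
tcp_rot: [0.468, 0.53, -0.468, 0.53]
contact_force: [0.1, 0.2, -0.5]
opening: 0.097
```

```bash
python3 -c "
from h import *
go((0,5,17))"
```

```text
t 23.0 pal [  0.4 -37.2] z 18.2 yaw_z in pallet 269.9 open 0.097 F [ 0.1  0.2 -0.5]
(0, 5, 17) -> [ 0.12 -0.05 -4.22]
```

Request:
drive_tool([
  [0.1,0,-0.6,0,0.1],
  [0,0,-0.8,0,0.1],
  [0,0,-0.8,0,0.1],
  [0,0,-0.7,0,0.1],
  [0,0,-0.5,0,0.1],
  [0,0,-0.3,0,0.1],
  [0,0,-0.2,0,0.1],
  [0,0,-0.2,0,0.1],
])

```text
time: 23.8
eef_pos: [0.5489, 0.0168, 0.0174]
tcp_rot: [0.468, 0.53, -0.468, 0.53]
contact_force: [-0.2, -2.3, 0.4]
opening: 0.101
```

Request:
drive_tool([
  [0,0,-0.2,0,0.1],
  [0,0,-0.2,0,0.1],
])

```text
time: 24.0
eef_pos: [0.5495, 0.0184, 0.0179]
tcp_rot: [0.466, 0.529, -0.468, 0.533]
contact_force: [1.4, -13.9, 0.6]
opening: 0.101
```

```bash
python3 -c "
from h import *
go((0,5,17))"
```

```text
t 24.0 pal [1.5 5.4] z 17.9 yaw_z in pallet 270.1 open 0.101 F [  1.4 -13.9   0.6]
(0, 5, 17) -> [ 0.09 -0.15  0.04]
```

The force rose to 14 N at TCP y = 5.4 mm, where the closed row should end. I'll back off, lift and check.

Request:
drive_tool([
  [0,0,0.3,0,0.1],
  [0,0,1.2,0,0.1],
  [-2,0,0,0,0.1],
  [-3,0,0,0,0.1],
  [-1,0,2.5,0,0.1],
  [0,0,3.5,0,0.1],
  [0,0,3.5,0,0.1],
  [0,0,3.5,0,0.1],
  [0,0,3.5,0,0.1],
  [0,0,3,0,0.1],
])

```text
time: 25.0
eef_pos: [0.5741, -0.1894, 0.077]
tcp_rot: [0.468, 0.53, -0.468, 0.53]
contact_force: [0.3, 0.5, -0.6]
opening: 0.102
```

Request:
drive_tool([
  [0,0,3,0,0.1],
  [0,0,3,0,0.1],
  [0,0,2,0,0.1],
  [0,0,0,0,0.1],
])

```text
time: 25.4
eef_pos: [0.5844, -0.2695, 0.0773]
tcp_rot: [0.469, 0.529, -0.469, 0.53]
contact_force: [-0.6, 0.7, 0.2]
opening: 0.1
```

```bash
python3 -c "
from h import *
go(); tcrop('pics/t5.png')"
```

```text
t 25.4 pal [-2.000e-01 -2.846e+02] z 77.3 yaw_z in pallet 269.7 open 0.1 F [-0.6  0.7  0.2]
```

View pics/t5.png

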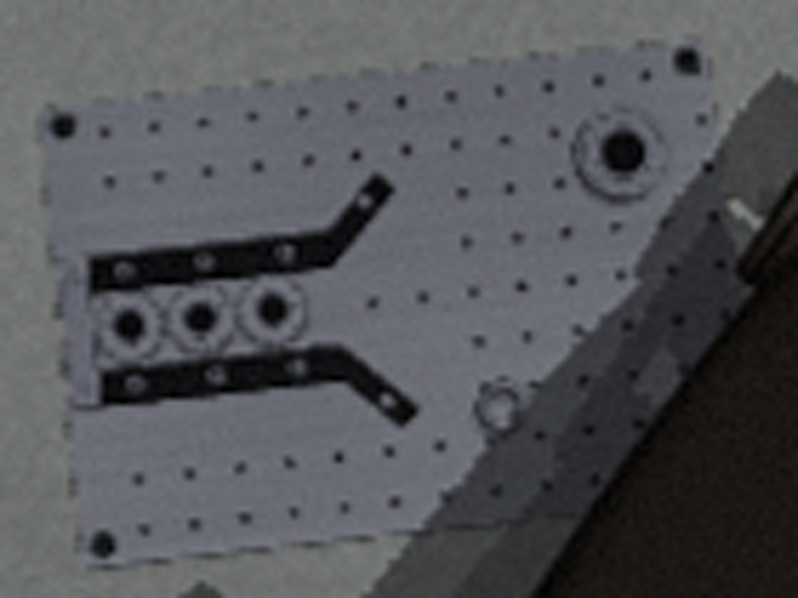

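The row is closed at (130,325), (202,318) and (273,310), against the stop. The bush (500,408) and big bearing (623,152) haven't moved.

```bash
python3 -c "
from h import *
print(loc(130,325),loc(202,318),loc(273,310)); print(sign_off())"
```

```text
[  0.7 114.2] [ 0.3 74.2] [ 0.5 34.6]
the job is handed in; nothing more can be done
None
```

I pushed bearings B, A and C one after another through the gate with the fingertips, without picking any up. I closed the row against the end stop and handed the job in at about 25 s of the 62 s allowed.

**Final check:** in the last top view the centres measured pallet y = 114.2, 74.2 and 34.6 mm, with x within 1 mm of mid-slot; the aim was about 115, 75 and 35. The push force rose to 14 N where the closed row should end. In that view the larger bearing and the bush had not moved, and the robot stood clear of everything.

**Disagreements:** the two cameras differed by about 2 mm on where bearings A and C lay at the start, which is within calibration. One lateral move over the pallet went the wrong way at about 80 mm height. It touched nothing, and I corrected it.

**Not re-checked:** I did not look again at the caliper, cradle and screwdriver at the end. Nothing was driven into them.

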